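# Index the plug carousel and lock it

## Robot

A 6-joint arm with a two-finger parallel gripper is mounted at the origin on a cart in front of the work surface, level with it; the furniture and walls round the work are solid. World frame = base frame: x ahead of the robot, y to its left, z up, the work surface at z = 0. Lengths are in mm, angles in rad, forces in N, time in s.
With the tool pointing down it reaches from about 350 to 975 mm from the base axis. Payload 7.1 kg.
Tool frame: the origin (TCP) lies at the very end of the fingers, on their centre line; the grasp point (between the pads) lies 19 mm behind it; y points along the fingers, x is the direction in which the jaws open and shut, and the axes are right-handed (so a half turn about y gives the same grasp; the last joint's range is limited). The gripper opens to 88 mm and grips with 3 to 60 N. Pads are 20 mm wide; open, the fingers measure 115 mm over their backs; the gripper's body (75 mm by 178 mm) begins 61 mm behind the grasp point.
Start: joints at [1.184, 0.423, 1.63, -0, 1.089, -0.019], TCP at [224.695, 583.195, 222.675] pointing down, gripper open.
Joint ranges: [-3, 3], [-0.9, 2.11], [0.09, 2.58], [-1.31, 4.45], [0.11, 2.69], [-2.54, 2.54]. Speed limits (rad/s): [2.39, 2.39, 3.01, 3.14, 3.14, 3.14].

## Interface

Orientations are given as a rotation vector (axis times angle).
In Python, from workcell import ctrl gives the robot as it stands. The module is installed in compiled form; this text tells all that it offers.
- The arm moves only by the tool carry_out, never from a script. Its arguments are lists of equal length, an entry for each row: "delta_pos": the shift along the tool's x, y, z in cm, a list of three; "rotation": the turn, a rotation vector about the tool's x, y, z in rad, a list of three. In form: {"delta_pos": [[dx, dy, dz], ...], "rotation": [[wx, wy, wz], ...]}. A call has 1 to 12 rows; each row is the pose to reach, as a shift and turn from the pose commanded when the call began, along the tool's axes at that moment; what a row does not reach only later rows make up. A row lasts 1/12 s, in which the tool goes at most 41.7 mm and 7.16 degrees, less where a joint would pass 70% of its speed; a pose out of reach is approached as far as the arm can. A call with a gripper value outside its range is refused whole. "hand" is the closure in counts, from 0 (fully open) to 255 (shut), set as the call begins (left out, the last holds). The fingers move at their own pace and stop on an object; the grip force is fixed at half the most. Time passes only in rows, so rows that repeat a pose let the fingers close. It gives the time, the measured TCP pose, the force and the opening at its end, in the units of the state.
- ctrl.get_obs(): the state, without advancing time (a new reading comes with each control period).
- ctrl.get_image(name): name is "scene" or "side" or "wrist"; returns the picture (384x512x3 uint8, red, green, blue); there is no depth.
- ctrl.camera_info(name): a dict with "fov_y" (degrees; the focal length in pixels is half the picture's height over the tangent of half this angle, whatever the lens; pixels are square), "cx", "cy" (the principal point, pixels), "R" (3x3) and "t" (3): a world point X has camera coordinates R X + t; the wrist camera has in their place "T_tool_cam" (4x4, takes a point from camera to tool coordinates, whose origin is the TCP and whose axes are the tool frame's). Camera axes: x right, y down, z forward; pixel columns grow to the right and rows downward; lengths in mm; the calibration is good to about 2 mm. The wrist camera is an equidistant fisheye: a pixel r from the principal point sees the ray r / f radians off the axis. A picture is of the moment at which its call begins: read the wrist's pose just before it. camera_info takes no time and is no camera call.
- ctrl.close_job(): hands the job in, once; it reports no verdict.
The state is a dict: "t": time; "qpos": joint angles; "qvel": joint speeds; "joint_torque": joint torques, N m; "ee_pos": TCP position; "orientation": TCP orientation; "ft_force": force on the tool from outside, world axes, zero at the start; "moment": the same for the moment, N m; "width": finger opening in mm.
Only numpy, scipy, OpenCV 4.12 (cv2) and the standard library are available. Lean on these libraries where they do the work, as an engineer would, in place of code of your own. Each camera call takes 0.05 s, during which the arm holds its last target.

## Task

Turn the four-armed inspection carousel by pushing on its arms with one finger (gripper closed) until the arm carrying the tallest brass plug points straight at the lock bolt. Then push the bolt's upright plate toward the wheel with the fingertip until the bolt is fully home, its fork round that arm's pin, and move clear. All four plugs stay standing untouched in their seats, and the loose things around the carousel are left where they are.

Things in the scene. Friction and masses are not known exactly. Their poses are not given: they have to be found in the camera images.
- base: grey fixed stand with the lock bolt in an aluminium guide block on a tongue at one side. Origin on the bench, on the wheel's vertical turning axis; +y points from the axis along the bolt (index direction), z up. Foot radius 78, up to 14 mm high; tongue 60 wide, 12 high, 58 to 222 mm out along +y; guide block 50 wide, 166 to 200 mm out, 78 high
- carousel: wheel on the stand; turns either way without a stop, about 0.06 N m friction, coasts only a little. Origin on the turning axis at its underside, 40 mm above the bench. Four arms along its own +x, +y, -x, -y. Round table radius 70, top 48 mm above the bench, with four ring seats (outer radius 17, 10 high) centred 50 mm from the axis, one at the root of each arm
- spoke_0 (a point): point on the centre line of the wheel's +x arm, 100 mm from the axis, 50 mm above the bench: where a finger may push sideways. The arm is a bare round steel bar 12 mm thick, reaching 137 mm from the axis; free to push from 78 to 122 mm. An upright pin 8 mm thick stands on it 128 mm out, top 74 mm above the bench. Under the arms 44 mm are free to the bench, except over the tongue
- spoke_1 (a point): the same point on the wheel's +y arm (all four arms are alike)
- spoke_2 (a point): the same point on the wheel's -x arm (all four arms are alike)
- spoke_3 (a point): the same point on the wheel's -y arm (all four arms are alike)
- view_seat (a point): point on the stand, 50 mm from the axis in the index direction (toward the bolt), at seat height (48 mm above the bench): where the middle of the tallest plug must come. Fixed to the stand, does not turn.
- lock_bolt (a joint): travel of the lock bolt, m: 0 = fully drawn out (start), 0.026 = fully home toward the wheel (hard stop). Moves along -y of the stand, about 2 N friction, no spring, stays where left. Its fork (slot 22 mm wide, mouth flared to about 28 mm) straddles the 8 mm pin of the arm that points at it; it cannot hold the wheel if no pin is in line.
- bolt_plate (a point): middle of the outer face (away from the wheel) of the bolt's upright push plate, 80 mm above the bench; moves with the bolt. The plate is 40 wide, 8 thick, and spans 58 to 102 mm above the bench. At the start it is 244 mm from the wheel's axis in the index direction; push it toward the axis.
- plug_a_mid (a point): the tallest brass plug, 44 mm high, 24 mm wide, standing loose in one ring seat (which one varies); point half-way up on its axis
- plug_b_mid (a point): shortest brass plug, 24 mm high, 16 mm wide, loose in a ring seat; point half-way up
- plug_c_mid (a point): brass plug 28 mm high, 17 mm wide, loose in a ring seat; point half-way up
- plug_d_mid (a point): brass plug 32 mm high, 15 mm wide, loose in a ring seat; point half-way up
- plug_a: the tallest plug; origin at the centre of its underside
- plug_b: the shortest plug; origin at the centre of its underside
- plug_c: the 28 mm plug; origin at the centre of its underside
- plug_d: the 32 mm plug; origin at the centre of its underside
- ring_gauge: steel ring 52 mm wide, 14 high, lying loose on the bench to the robot's right; origin at its underside. Not to be moved
- eye_loupe: black loupe 39 mm wide, 40 high, standing loose on the bench; origin at its underside. Not to be moved
- spare_plug: spare brass plug 17 mm wide, 36 high, standing loose on the bench, not on the wheel; origin at its underside. Not to be moved
Mind the look-alikes: they are no part of the job. Leave any black or pink look-alike of the plug_a alone.

How it is judged (in metres and radians):
On the way, in this order (a step that is already met when the one before it is completed fails the run):
1. with the bolt still drawn out, the arm with the tallest plug points at the bolt and rests there (horizontal distance between plug_a_mid and view_seat below 0.012 m and (angle between the x axis of carousel and the x axis of base, either way round below 0.085 rad or angle between the x axis of carousel and the y axis of base, either way round below 0.085 rad) and value of joint lock_bolt below 0.008 m and angular speed of carousel below 0.1 rad/s), for 0.2 s.
2. the bolt is pushed home (value of joint lock_bolt above 0.022 m), for 0.2 s.
At the end, for the whole second after the job is handed in: The bolt is in by more than 22 of its 26 mm, the wheel stands within 0.075 rad of the index direction with the tallest plug within 12 mm of the view seat (horizontally), at rest, and all four plugs stand upright (within 0.2 rad) (value of joint lock_bolt above 0.022 m and horizontal distance between plug_a_mid and view_seat below 0.012 m and (angle between the x axis of carousel and the x axis of base, either way round below 0.075 rad or angle between the x axis of carousel and the y axis of base, either way round below 0.075 rad) and angular speed of carousel below 0.05 rad/s and angle between each of plug_a_mid, plug_b_mid, plug_c_mid, plug_d_mid's own z axis and vertical below 0.2 rad); the robot touches nothing.
It fails at once if a plug on the wheel was tipped over (angle between any of plug_a_mid, plug_b_mid, plug_c_mid, plug_d_mid's own z axis and vertical above 0.5 rad).
It fails at once if a plug was lifted or knocked out of its seat (z of any of plug_a, plug_b, plug_c, plug_d in the frame of carousel above 0.016 m or z of any of plug_a, plug_b, plug_c, plug_d in the frame of carousel below -0.005 m).
It fails at once if the fingers touched a plug on the wheel (contact force between the fingers and plug_a above 1 N or contact force between the fingers and plug_b above 1 N or contact force between the fingers and plug_c above 1 N or contact force between the fingers and plug_d above 1 N).
It fails at once if a loose bystander was moved (distance of any of ring_gauge, eye_loupe, spare_plug from where it was at the start of the episode above 0.03 m).
It also fails if it takes over 72 s, if anything falls off the work surface, if the arm or the gripper's body presses on something with over 40 N, if the wrist force passes 120 N, or if a joint passes its speed limit or range.

## Working session

There is one attempt and no reset: what is moved stays moved. The work goes in short steps, Python scripts to look and compute and a tool call to move; the robot and the scene stay as the last step left them, time stands still between calls to the robot, and variables do not carry over. Pictures are saved under pics/ and viewed, and the job is handed in when it is done.

Besides the shell and the picture viewer there is one more tool, called after "Request:" by a JSON object that holds its "api" and its "payload". carry_out: Moves the arm, as the interface text tells. Its arguments: {"type":"object","properties":{"delta_pos":{"type":"array","items":{"type":"array","items":{"type":"number"}}},"rotation":{"type":"array","items":{"type":"array","items":{"type":"number"}}},"hand":{"type":"number"}},"required":["delta_pos","rotation"]}

```bash
mkdir -p pics
python3 - <<'E'
from workcell import ctrl
import cv2,json
o=ctrl.get_obs();print(o)
for n in("scene","side","wrist"):
    print(n,ctrl.camera_info(n))
    cv2.imwrite(f"pics/{n}0.png",ctrl.get_image(n)[:,:,::-1])
E
```

```text
{'t': 0.0, 'qpos': array([ 1.18402189e+00,  4.23812907e-01,  1.63071794e+00,  2.65659277e-05,
        1.08862129e+00, -1.89811068e-02]), 'qvel': array([ 0.00040111, -0.00066636, -0.00054454,  0.00136095, -0.0012362 ,
        0.00126605]), 'joint_torque': array([-1.55610087e-03, -5.44641745e+01, -2.73656523e+01,  6.43699500e-02,
        2.29716307e-02, -1.48224149e-04]), 'ee_pos': array([224.4624718 , 582.68039575, 221.90817758]), 'orientation': array([-1.36190878, -0.93316402,  0.93533544]), 'ft_force': array([-0.1572824 ,  0.35557326,  0.39655598]), 'moment': array([-0.00964291,  0.04478148,  0.03958989]), 'width': 87.78006557125381}
scene {'fov_y': 51.82201968586969, 'cx': 256.14355360717826, 'cy': 193.69930737384195, 'R': array([[ 0.53034325, -0.84777632, -0.00336896],
       [-0.51489557, -0.31894105, -0.79571298],
       [ 0.67351212,  0.42373567, -0.60566451]]), 't': array([-243.5239144 ,  393.47771828,  808.174612  ])}
side {'fov_y': 42.331426660613154, 'cx': 255.28394580564162, 'cy': 191.07597895808362, 'R': array([[-0.95357063,  0.30107878, -0.00739107],
       [ 0.23818712,  0.73890838, -0.63030254],
       [-0.1843094 , -0.60279845, -0.77631442]]), 't': array([ 542.59610549, -111.89232197, 1376.29977228])}
wrist {'fov_y': 65.70646984690485, 'cx': 254.27938722088678, 'cy': 191.5704126682435, 'T_tool_cam': array([[ 9.99999707e-01, -6.44588824e-04, -4.12038269e-04,
        -6.94694590e-01],
       [ 2.37524389e-04, -2.50376534e-01,  9.68148509e-01,
        -1.62756014e+02],
       [-7.27222422e-04, -9.68148323e-01, -2.50376307e-01,
         6.79153869e+01],
       [ 0.00000000e+00,  0.00000000e+00,  0.00000000e+00,
         1.00000000e+00]])}
```

View pics/scene0.png

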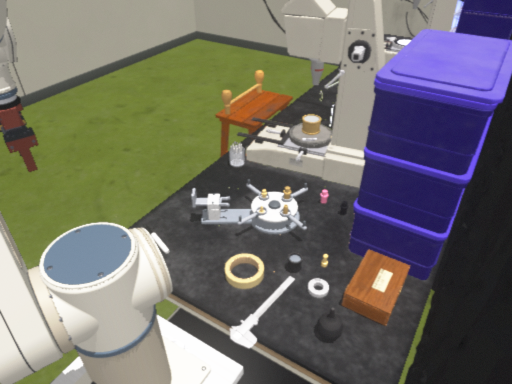

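View pics/side0.png

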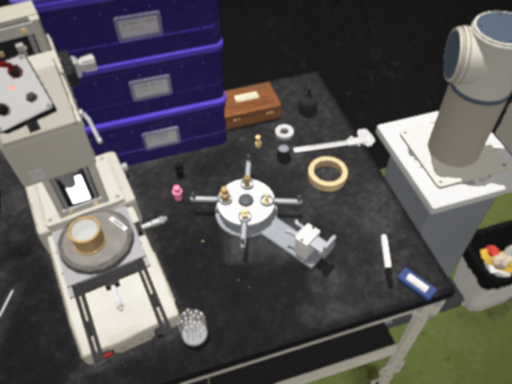

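View pics/wrist0.png

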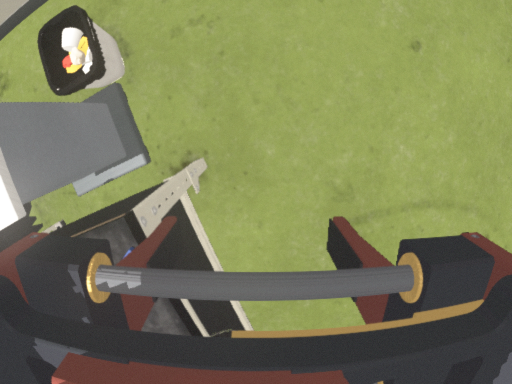

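```bash
cat > h.py <<'E'
import numpy as np,cv2
from workcell import ctrl
from scipy.spatial.transform import Rotation as Ro
def K(n):
    c=ctrl.camera_info(n);f=192/np.tan(np.radians(c['fov_y']/2));return c,f
def ray(n,u,v,obs=None):
    c,f=K(n)
    if n!='wrist':
        d=np.array([(u-c['cx'])/f,(v-c['cy'])/f,1]);R=c['R'];return -R.T@c['t'],R.T@d/np.linalg.norm(d)
    p=np.array([u-c['cx'],v-c['cy']]);r=np.hypot(*p);th=r/f
    d=np.r_[p/max(r,1e-9)*np.sin(th),np.cos(th)]
    T=c['T_tool_cam'];Rt=Ro.from_rotvec(obs['orientation']).as_matrix()
    return obs['ee_pos']+Rt@T[:3,3],Rt@T[:3,:3]@d
def onz(n,u,v,z,obs=None):
    o,d=ray(n,u,v,obs);return o+d*(z-o[2])/d[2]
def proj(n,X,obs=None):
    c,f=K(n);X=np.asarray(X,float)
    if n!='wrist':
        p=c['R']@X+c['t'];return f*p[:2]/p[2]+[c['cx'],c['cy']]
    Rt=Ro.from_rotvec(obs['orientation']).as_matrix();T=c['T_tool_cam']
    p=T[:3,:3].T@(Rt.T@(X-obs['ee_pos'])-T[:3,3]);th=np.arctan2(np.hypot(p[0],p[1]),p[2])
    return f*th*p[:2]/np.hypot(p[0],p[1])+[c['cx'],c['cy']]
def shot(n,name):
    o=ctrl.get_obs();im=ctrl.get_image(n)[:,:,::-1].copy();cv2.imwrite(f'pics/{name}.png',im);return o,im
def crop(src,out,x0,y0,x1,y1,s):
    im=cv2.imread(f'pics/{src}.png')[y0:y1,x0:x1];cv2.imwrite(f'pics/{out}.png',cv2.resize(im,None,fx=s,fy=s,interpolation=cv2.INTER_CUBIC))
E
python3 -c "
from h import *
crop('scene0','sc',180,165,380,315,4);crop('side0','sd',160,110,360,260,4)
for n,u,v in(('scene',274,205),('side',246,200)):print(onz(n,u,v,48))
o=ctrl.get_obs();print(Ro.from_rotvec(o['orientation']).as_matrix())"
```

```text
[606.16638143  27.8498991   48.        ]
[601.28238394  28.05209389  48.        ]
[[ 3.59598970e-01 -4.71546066e-04 -9.33106831e-01]
 [ 9.33106154e-01 -1.12439240e-03  3.59599277e-01]
 [-1.21874585e-03 -9.99999257e-01  3.56721882e-05]]
```

View pics/sc.png

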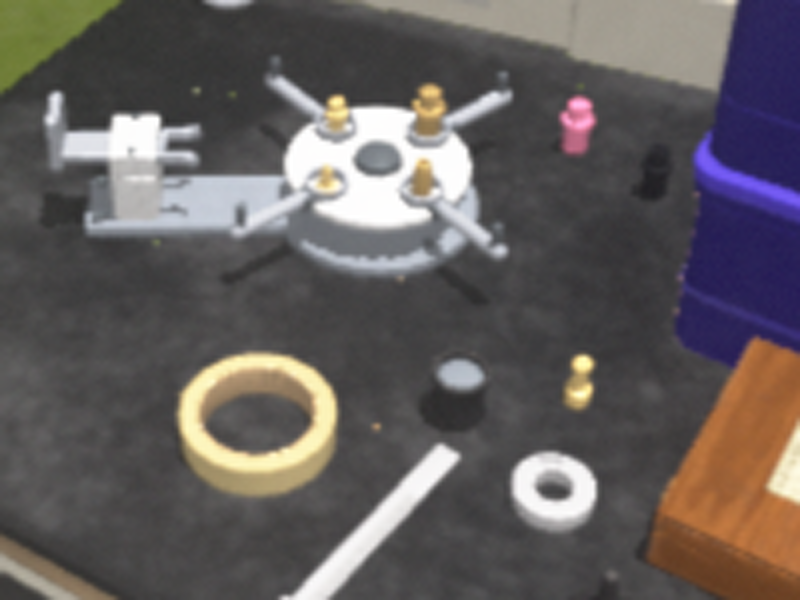

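View pics/sd.png

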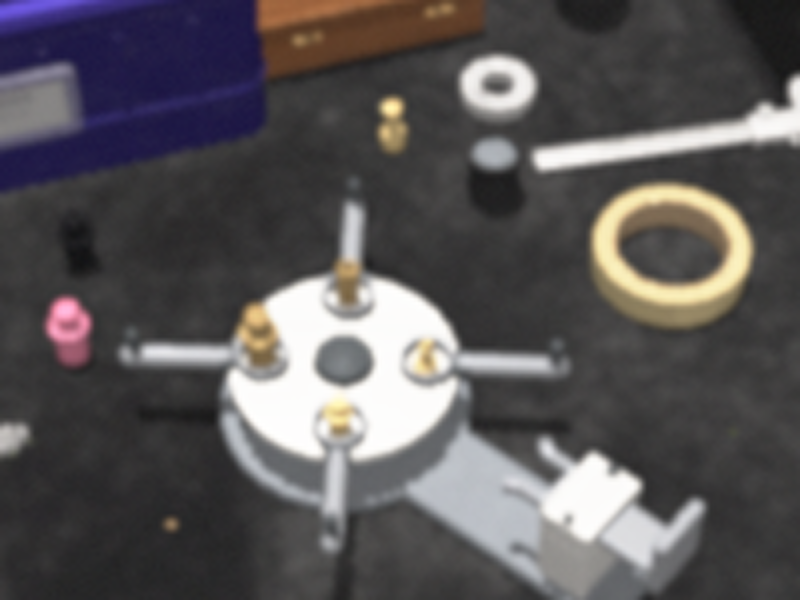

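```bash
python3 -c "
from h import *
S=lambda x,y:(180+x/4,165+y/4)
D=lambda x,y:(160+x/4,110+y/4)
def p(l,n,q,z):print(l,n,onz(n,*q,z).round(1))
for q in((275,63),(503,75),(240,208),(502,235)):p('pin','scene',S(*q),74)
for q in((352,183),(130,337),(562,347)):p('pin','side',D(*q),74)
p('hub','scene',S(378,157),50);p('hub','side',D(344,358),50)
p('block','scene',S(137,128),78);p('block','side',D(597,492),78)
p('plate','scene',S(56,98),102);p('plate','side',D(690,510),102)
p('spare','scene',S(578,405),0);p('spare','side',D(392,150),0)
p('loupe','scene',S(458,378),40);p('loupe','side',D(494,153),40)
p('ring','scene',S(553,485),14);p('ring','side',D(497,84),14)
p('pink','scene',S(575,150),0);p('black','scene',S(652,190),0)
p('tape','scene',S(258,400),20)
p('plugA','scene',S(430,90),92);p('plugA','side',D(257,312),92)
p('tongue end','scene',S(88,232),12)
p('tongue end','scene',S(92,180),12)
"
```

```text
pin scene [641.9 141.7  74. ]
pin scene [722.6 -19.4  74. ]
pin scene [480.7  66.9  74. ]
pin scene [ 552.3 -102.9   74. ]
pin side [560.1 -88.3  74. ]
pin side [723.8  -8.5  74. ]
pin side [480.   78.2  74. ]
hub scene [607.9  27.2  50. ]
hub side [601.2  28.1  50. ]
block scene [512.4 180.9  78. ]
block side [499.6 184.2  78. ]
plate scene [485.9 233.8 102. ]
plate side [463.7 225.3 102. ]
spare scene [ 502.2 -190.5   -0. ]
spare side [ 505.2 -176.7    0. ]
loupe scene [ 446.8 -126.    40. ]
loupe side [ 452.6 -116.    40. ]
ring scene [ 419.9 -208.9   14. ]
ring side [ 418.5 -202.8   14. ]
pink scene [754.7 -74.4   0. ]
black scene [ 740.2 -146.8    0. ]
tape scene [377.  -15.2  20. ]
plugA scene [652.9   8.9  92. ]
plugA side [649.1  10.8  92. ]
tongue end scene [456.5 190.4  12. ]
tongue end scene [506.6 225.9  12. ]
```

```bash
python3 -c "
from h import *
from scipy.optimize import least_squares
def tri(a,b):
    rs=[ray('scene',*a),ray('side',*b)]
    A=sum(np.eye(3)-np.outer(d,d) for o,d in rs);B=sum((np.eye(3)-np.outer(d,d))@o for o,d in rs)
    X=np.linalg.solve(A,B);print(X.round(1),[ (proj('scene',X)-a).round(1),(proj('side',X)-b).round(1)])
tri((312,118),(87,225)) # cup
tri((327,77),(150,222)) 
for z in(0,60):print(z,onz('side',130,210,z),onz('side',165,222,z),onz('side',175,340,z),onz('scene',331,140,z))
S=lambda x,y:(180+x/4,165+y/4)
D=lambda x,y:(160+x/4,110+y/4)
tri(S(378,157),D(344,358));tri(S(503,75),D(130,337));tri(S(275,63),D(330,545));tri(S(240,208),D(562,347));tri(S(502,235),D(352,183))
tri(S(56,98),D(690,510));tri(S(137,128),D(597,492))
"
```

```text
[957.1  82.6 173.2] [array([-0.6,  0.4]), array([-0.9, -0.7])]
[877.3  96.8 289. ] [array([-27.5,  17. ]), array([-36.8, -38.1])]
0 [880.15388086 -67.48441598   0.        ] [802.83515418  -3.51905245   0.        ] [840.94454106 302.5977945    0.        ] [1145.60681626   69.85144983    0.        ]
60 [875.21735431 -18.59277979  60.        ] [802.52883481  41.54203844  60.        ] [838.35605327 329.32717607  60.        ] [1043.96729032   32.93793754   60.        ]
[603.2  27.2  51.9] [array([-0.8,  0.4]), array([-0.9, -0.6])]
[725.2 -15.5  69.1] [array([-0.8,  0.5]), array([-1. , -0.8])]
[653.1 155.6  59.4] [array([-1.7,  0.7]), array([-2.2, -1.3])]
[481.   71.8  69.7] [array([-1.3,  0.5]), array([-1.5, -0.8])]
[559.1 -98.1  65.4] [array([-0.7,  0.3]), array([-0.7, -0.5])]
[471.2 227.3 112.2] [array([-1.8,  0.5]), array([-2.3, -1. ])]
[504.4 181.5  80.8] [array([-1.9,  0.6]), array([-2.3, -1.1])]
```

Request:
{"api": "carry_out", "payload": {"delta_pos": [[-2.1,-0.2,-3],[-4.2,-0.4,-6],[-6.3,-0.6,-9],[-8.4,-0.8,-12],[-10.4,-1,-15],[-12.5,-1.2,-18],[-14.6,-1.4,-21],[-16.7,-1.6,-24],[-18.8,-1.8,-27],[-20.9,-2,-30],[-22.9,-2.1,-33],[-22.9,-2.1,-33]], "rotation": [[0,0.06,0],[0,0.12,0],[0,0.18,0],[0,0.24,0],[0,0.3,0],[0,0.36,0],[0,0.42,0],[0,0.48,0],[0,0.54,0],[0,0.6,0],[0,0.627,0],[0,0.627,0]], "hand": 255}}

```text
t: 1.15
ee_pos: [453.0, 246.8, 243.9]
orientation: [-1.526, -0.448, 0.446]
ft_force: [0.5, 0.3, -0.2]
width: 11.1
```

```bash
python3 -c "
from h import *
o=ctrl.get_obs();print(o['t'],o['ee_pos'],o['qpos'].round(2),o['width']);R=Ro.from_rotvec(o['orientation']).as_matrix();print(R.round(3));print(R.T@(np.array([636,-23,260])-o['ee_pos'])/10)
print(onz('scene',350,252,0))"
```

```text
1.15 [453.02668185 246.82819991 243.94027596] [ 0.48  0.24  1.85 -0.    1.05 -0.09] 11.058965930991565
[[ 0.842  0.001 -0.54 ]
 [ 0.54  -0.001  0.842]
 [ 0.001 -1.    -0.002]]
[  0.83041686  -1.55323783 -32.59358731]
[ 588.81489446 -229.18028614    0.        ]
```

Request:
{"api": "carry_out", "payload": {"delta_pos": [[0.1,-0.2,-3.5],[0.2,-0.4,-7],[0.3,-0.6,-10.5],[0.4,-0.8,-14],[0.5,-1,-17.5],[0.6,-1.2,-21],[0.7,-1.4,-24.5],[0.8,-1.5,-28],[0.8,-1.6,-31],[0.8,-1.6,-32.6],[0.8,-1.6,-32.6],[0.8,-1.6,-32.6]], "rotation": [[0,0,0],[0,0,0],[0,0,0],[0,0,0],[0,0,0],[0,0,0],[0,0,0],[0,0,0],[0,0,0],[0,0,0],[0,0,0],[0,0,0]]}}

```text
t: 2.15
ee_pos: [634.1, -17.8, 259.0]
orientation: [-1.522, -0.45, 0.451]
ft_force: [-0.2, 0.8, -1.1]
width: 0.7
```

```bash
python3 -c "
from h import *
o,im=shot('wrist','w1');print(o['t'],o['ee_pos'],o['qpos'].round(2),o['width'])
cv2.imwrite('pics/w1b.png',cv2.resize(im,None,fx=1.56,fy=1.56))"
```

```text
2.15 [634.0867992  -17.84678924 259.01092765] [-0.05  0.4   1.58  0.    1.17 -0.62] 0.7027193203276985
```

View pics/w1b.png

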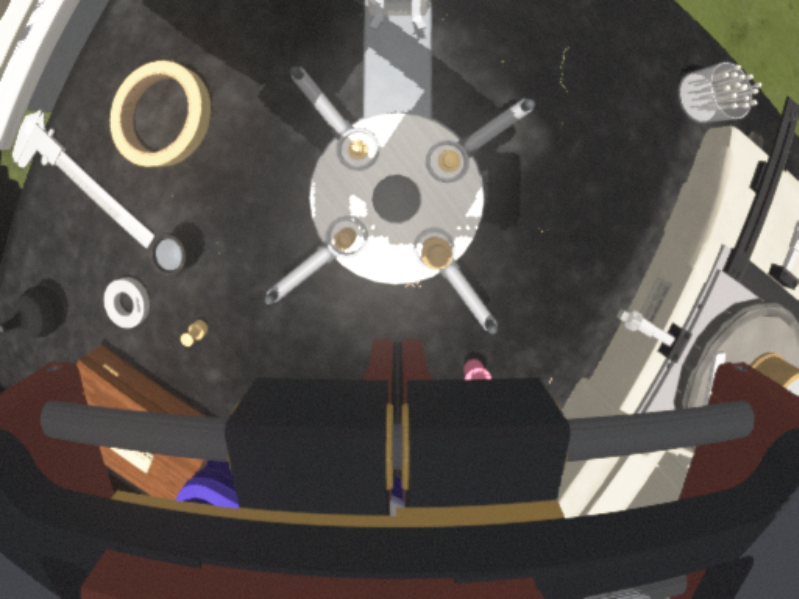

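```bash
python3 -c "
from h import *
o=ctrl.get_obs();s=512/799
P=lambda u,v,z:onz('wrist',u*s,v*s,z,o)
hub=P(397,198,49);print('hub',hub)
print('table', P(310,198,48),P(484,198,48),P(397,112,48),P(400,284,48))
for q in((296,72),(530,104),(490,327),(271,299)):
    X=P(*q,74);d=X-hub;print(X.round(1),np.hypot(*d[:2]),np.degrees(np.arctan2(d[1],d[0])))
for v in(40,60,90):
    a=P(364,v,12);b=P(432,v,12);m=(a+b)/2-hub;print('tongue',a.round(1),b.round(1),np.degrees(np.arctan2(m[1],m[0])),np.linalg.norm((a-b)))
d=P(437,250,70)-hub;print('A',d,np.degrees(np.arctan2(d[1],d[0])))
"
```

```text
hub [603.53312607  28.26610797  49.        ]
table [543.95180345  -9.2857957   48.        ] [662.09235941  67.3592064   48.        ] [565.59039542  86.75931335  48.        ] [644.08430698 -29.69246944  48.        ]
[485.5  70.5  74. ] 125.40749738614159 160.29833430691897
[646.8 147.   74. ] 126.36358795176004 69.95438204406963
[720.2 -15.1  74. ] 124.45058790504642 -20.387227262860574
[561.4 -90.6  74. ] 126.1362382732981 -109.51390165956451
tongue [501.4 132.3  12. ] [551.6 164.9  12. ] 122.62415015780078 59.90408514033212
tongue [512.  116.2  12. ] [562.  148.7  12. ] 122.57288711345858 59.618744752745236
tongue [527.3  92.8  12. ] [577.1 125.1  12. ] 122.45971529977942 59.341891353341296
A [ 46.97882205 -16.00589677  21.        ] -18.81420842426769
```

```bash
cat >> h.py <<'E'
C=np.array([603.5,28.3]);TH=np.radians(122.55)
bx=np.array([np.sin(TH),-np.cos(TH)]);by=np.array([np.cos(TH),np.sin(TH)])
def W(x,y,z):return np.r_[C+x*bx+y*by,z]
def toB(X):d=np.asarray(X)[:2]-C;return np.array([d@bx,d@by,X[2]])
def fing(phi,r=100,gap=0):
    p=np.radians(phi);off=6+13.5*abs(np.sin(p))+10*abs(np.cos(p))+gap
    return r*np.cos(p)+off*np.sin(p),r*np.sin(p)-off*np.cos(p)
def dl(X,o=None):
    o=o or ctrl.get_obs();R=Ro.from_rotvec(o['orientation']).as_matrix();return (R.T@(X-o['ee_pos'])/10).round(2)
def rotfix(o=None):
    o=o or ctrl.get_obs();R=Ro.from_rotvec(o['orientation']).as_matrix()
    G=np.c_[np.r_[bx,0],[0,0,-1],np.r_[by,0]];return Ro.from_matrix(R.T@G).as_rotvec().round(3)
E
python3 -c "
from h import *
o=ctrl.get_obs();print(toB(o['ee_pos']),o['qvel'].round(3))
print(dl(W(100,34,150)),dl(W(100,34,38)),rotfix())
s=512/799
for q in((375,12),(425,12),(380,20)):print(toB(onz('wrist',q[0]*s,q[1]*s,68,o)))
"
```

```text
[  1.01832587 -54.57247661 259.12730754] [ 0.015 -0.012  0.008 -0.    -0.    -0.001]
[ 9.98 10.92  8.76] [ 9.99 22.12  8.75] [-0.001  0.008 -0.001]
[-17.93135921 148.70578188  68.        ]
[ 20.41122105 149.08551393  68.        ]
[-14.00560768 141.70145187  68.        ]
```

Request:
{"api": "carry_out", "payload": {"delta_pos": [[2,1,1.8],[4,2,3.6],[6,3.5,5.4],[8,5,7.2],[9.5,7,8.5],[10,9,8.8],[10,10.9,8.8],[10,10.9,8.8],[10,10.9,8.8],[10,10.9,8.8],[10,10.9,8.8]], "rotation": [[0,0.008,0],[0,0.008,0],[0,0.008,0],[0,0.008,0],[0,0.008,0],[0,0.008,0],[0,0.008,0],[0,0.008,0],[0,0.008,0],[0,0.008,0],[0,0.008,0]]}}

```text
t: 3.12
ee_pos: [671.1, 110.4, 152.5]
orientation: [-1.525, -0.447, 0.443]
ft_force: [-0.8, 0.6, 0.2]
width: 0.3
```

```bash
python3 -c "
from h import *
o=ctrl.get_obs();print(toB(o['ee_pos']),o['qvel'].round(3))
print(dl(W(100,34,38)),rotfix())
o,im=shot('side','s1');crop('s1','s1c',160,80,360,230,4)
"
```

```text
[101.1653169   32.86229321 152.47035264] [-0.008 -0.002 -0.002 -0.002 -0.004 -0.002]
[-0.14 11.45  0.12] [0.001 0.    0.002]
```

View pics/s1c.png

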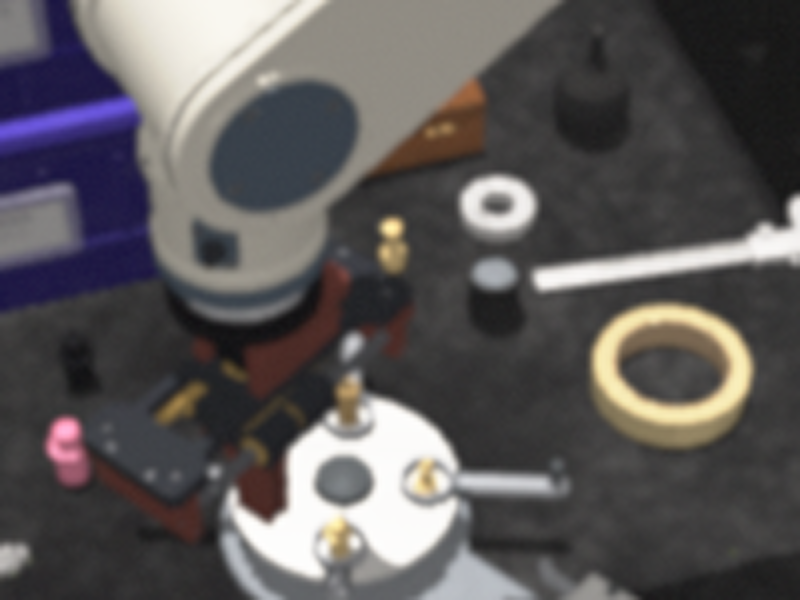

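Request:
{"api": "carry_out", "payload": {"delta_pos": [[-0.1,2,0.1],[-0.1,4,0.1],[-0.1,6,0.1],[-0.1,8,0.1],[-0.1,9.5,0.1],[-0.1,10.8,0.1],[-0.1,11.4,0.1],[-0.1,11.4,0.1],[-0.1,11.4,0.1]], "rotation": [[0,0,0],[0,0,0],[0,0,0],[0,0,0],[0,0,0],[0,0,0],[0,0,0],[0,0,0],[0,0,0]]}}

```text
t: 3.92
ee_pos: [669.5, 110.4, 37.1]
orientation: [-1.525, -0.445, 0.445]
ft_force: [0.1, 0.6, 0.3]
width: 0.6
```

```bash
python3 -c "
from h import *
o=ctrl.get_obs();print(o['t'],toB(o['ee_pos']),o['qvel'].round(3),o['ft_force'])
for i,phi in enumerate([36,38,40,43,46,49,53,57,61,65,69,73]):print(phi,dl(W(*fing(phi),38)))
shot('scene','c2');crop('c2','c2c',180,140,380,290,4)
"
```

```text
3.9167 [99.79376167 33.69589398 37.08799514] [ 0.001 -0.017 -0.007  0.001  0.001 -0.001] [0.13448408 0.57905419 0.25278025]
36 [-0.59 -0.09  0.73]
38 [-0.73 -0.09  1.04]
40 [-0.88 -0.09  1.35]
43 [-1.13 -0.09  1.8 ]
46 [-1.4  -0.09  2.25]
49 [-1.7  -0.09  2.68]
53 [-2.14 -0.09  3.24]
57 [-2.62 -0.09  3.78]
61 [-3.15 -0.09  4.28]
65 [-3.72 -0.09  4.74]
69 [-4.33 -0.09  5.17]
73 [-4.97 -0.09  5.55]
```

View pics/c2c.png

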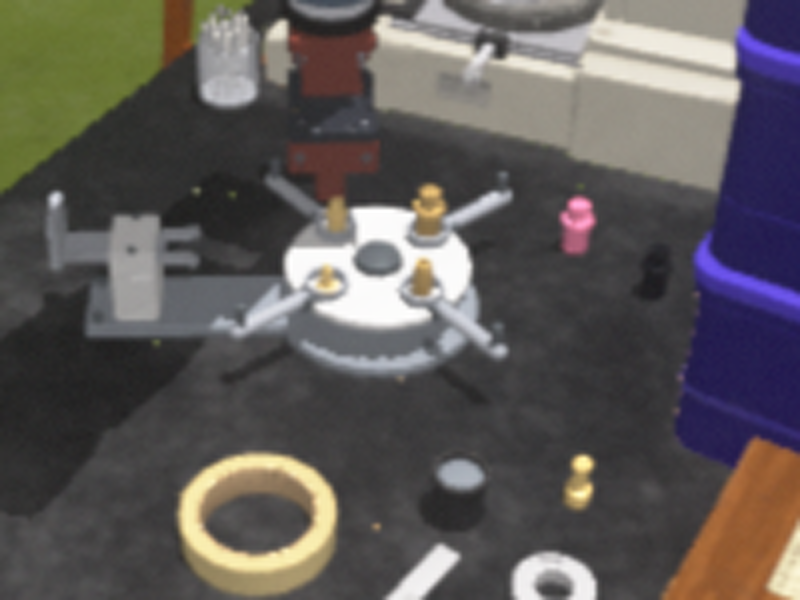

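Request:
{"api": "carry_out", "payload": {"delta_pos": [[-0.6,-0.1,0.7],[-0.7,-0.1,1.0],[-0.9,-0.1,1.4],[-1.1,-0.1,1.8],[-1.4,-0.1,2.2],[-1.7,-0.1,2.7],[-2.1,-0.1,3.2],[-2.6,-0.1,3.8],[-3.1,-0.1,4.3],[-3.7,-0.1,4.7],[-4.3,-0.1,5.2],[-5.0,-0.1,5.5]], "rotation": [[0,0,0],[0,0,0],[0,0,0],[0,0,0],[0,0,0],[0,0,0],[0,0,0],[0,0,0],[0,0,0],[0,0,0],[0,0,0],[0,0,0]]}}

```text
t: 4.97
ee_pos: [596.5, 130.2, 37.7]
orientation: [-1.524, -0.445, 0.445]
ft_force: [0.2, 0.6, -0.4]
width: 0.2
```

```bash
python3 -c "
from h import *
o=ctrl.get_obs();print(o['t'],toB(o['ee_pos']),o['qvel'].round(3),o['ft_force'],rotfix())
print(fing(73))
for i,phi in enumerate([75,78,82,86,90,94,98,102,106,110,114,117]):print(phi,dl(W(*fing(phi),38)))
o,im=shot('wrist','w3');cv2.imwrite('pics/w3b.png',cv2.resize(im,None,fx=1.56,fy=1.56))
"
```

```text
4.9667 [48.90348979 89.61613806 37.65836646] [-0.001 -0.095  0.218  0.    -0.123 -0.002] [ 0.20846902  0.5961399  -0.43215111] [-0.  0.  0.]
(np.float64(50.116967140152155), np.float64(89.24688113231478))
75 [-0.21 -0.03  0.14]
78 [-0.73 -0.03  0.38]
82 [-1.44 -0.03  0.65]
86 [-2.18 -0.03  0.87]
90 [-2.94 -0.03  1.04]
94 [-3.58 -0.03  1.15]
98 [-4.23 -0.03  1.23]
102 [-4.89 -0.03  1.26]
106 [-5.56 -0.03  1.25]
110 [-6.23 -0.03  1.19]
114 [-6.91 -0.03  1.09]
117 [-7.42 -0.03  0.97]
```

View pics/w3b.png

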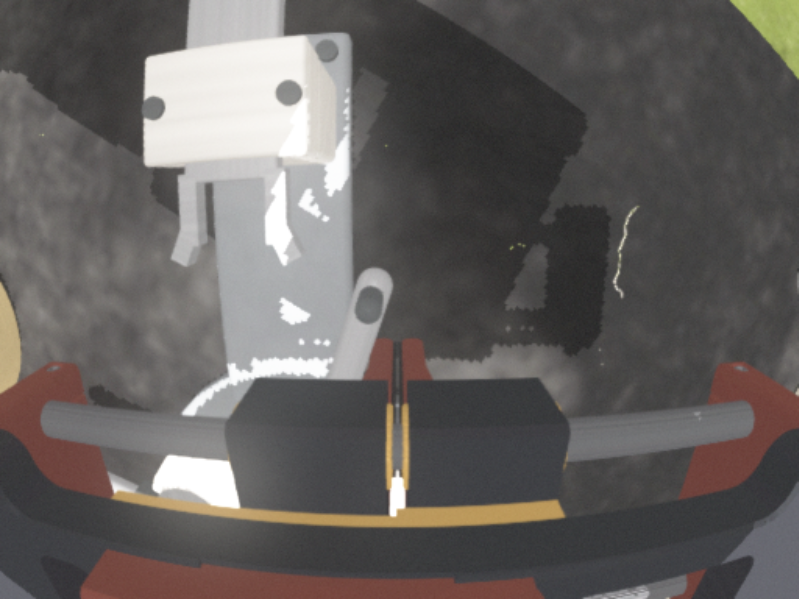

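Request:
{"api": "carry_out", "payload": {"delta_pos": [[-0.2,0,0.1],[-0.7,0,0.4],[-1.4,0,0.6],[-2.2,0,0.9],[-2.9,0,1.0],[-3.6,0,1.1],[-4.2,0,1.2],[-4.9,0,1.3],[-5.6,0,1.2],[-6.2,0,1.2],[-6.9,0,1.1],[-7.4,0,1.0]], "rotation": [[0,0,0],[0,0,0],[0,0,0],[0,0,0],[0,0,0],[0,0,0],[0,0,0],[0,0,0],[0,0,0],[0,0,0],[0,0,0],[0,0,0]]}}

```text
t: 6.02
ee_pos: [528.8, 97.9, 37.6]
orientation: [-1.525, -0.444, 0.445]
ft_force: [0.8, -0.5, -0.2]
width: 0.7
```

```bash
python3 -c "
from h import *
o=ctrl.get_obs();print(o['t'],toB(o['ee_pos']),o['ft_force'],rotfix())
print(fing(117))
for i,phi in enumerate([119,122,125,129,133,137,141,145,149,153,156,158]):print(phi,dl(W(*fing(phi),38)))
"
```

```text
6.0167 [-25.51445467  98.87735683  37.62951278] [ 0.83757047 -0.48575937 -0.21896263] [-0.    -0.    -0.001]
(np.float64(-25.290375403975528), np.float64(99.3465338678426))
119 [-0.32 -0.04 -0.04]
122 [-0.82 -0.04 -0.2 ]
125 [-1.32 -0.04 -0.39]
129 [-1.97 -0.04 -0.68]
133 [-2.61 -0.04 -1.03]
137 [-3.23 -0.04 -1.42]
141 [-3.82 -0.04 -1.86]
145 [-4.38 -0.04 -2.36]
149 [-4.91 -0.04 -2.89]
153 [-5.4  -0.03 -3.47]
156 [-5.74 -0.03 -3.94]
158 [-5.96 -0.03 -4.26]
```

Request:
{"api": "carry_out", "payload": {"delta_pos": [[-0.3,0,0],[-0.8,0,-0.2],[-1.3,0,-0.4],[-2.0,0,-0.7],[-2.6,0,-1.0],[-3.2,0,-1.4],[-3.8,0,-1.9],[-4.4,0,-2.4],[-4.9,0,-2.9],[-5.4,0,-3.5],[-5.7,0,-3.9],[-6.0,0,-4.3]], "rotation": [[0,0,0],[0,0,0],[0,0,0],[0,0,0],[0,0,0],[0,0,0],[0,0,0],[0,0,0],[0,0,0],[0,0,0],[0,0,0],[0,0,0]]}}

```text
t: 7.02
ee_pos: [502.1, 29.2, 37.6]
orientation: [-1.525, -0.445, 0.445]
ft_force: [0.5, 1.1, 0.2]
width: 0.5
```

```bash
python3 -c "
from h import *
o=ctrl.get_obs();print(o['t'],toB(o['ee_pos']),o['ft_force'],rotfix())
print(fing(158))
for i,phi in enumerate([160,162,164,166,168,170,172,174,176,177,178,180]):print(phi,dl(W(*fing(phi),38)))
shot('side','s4');crop('s4','s4c',160,110,360,260,4)
"
```

```text
7.0167 [-84.99368502  55.33929558  37.64834328] [0.47111826 1.05690441 0.22619948] [-0.    -0.001 -0.   ]
(np.float64(-85.10299769617416), np.float64(56.30940547128343))
160 [-0.21 -0.04 -0.23]
162 [-0.4  -0.04 -0.57]
164 [-0.58 -0.04 -0.92]
166 [-0.74 -0.04 -1.27]
168 [-0.89 -0.04 -1.64]
170 [-1.03 -0.04 -2.01]
172 [-1.15 -0.04 -2.38]
174 [-1.26 -0.04 -2.76]
176 [-1.36 -0.04 -3.15]
177 [-1.4  -0.04 -3.34]
178 [-1.44 -0.04 -3.54]
180 [-1.5  -0.04 -3.93]
```

View pics/s4c.png

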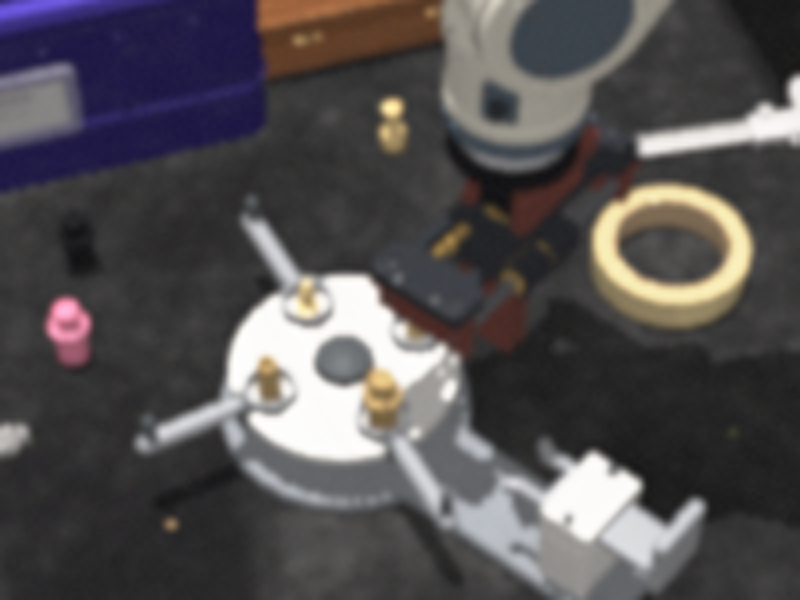

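Request:
{"api": "carry_out", "payload": {"delta_pos": [[-0.2,0,-0.2],[-0.4,0,-0.6],[-0.6,0,-0.9],[-0.7,0,-1.3],[-0.9,0,-1.6],[-1.0,0,-2.0],[-1.1,0,-2.3],[-1.2,0,-2.6],[-1.3,0,-2.8],[-1.3,0,-3.0],[-1.3,0,-3.1],[-1.3,0,-3.1]], "rotation": [[0,0,0],[0,0,0],[0,0,0],[0,0,0],[0,0,0],[0,0,0],[0,0,0],[0,0,0],[0,0,0],[0,0,0],[0,0,0],[0,0,0]]}}

```text
t: 8.07
ee_pos: [507.9, -3.4, 37.6]
orientation: [-1.525, -0.445, 0.445]
ft_force: [-0.3, -0.8, 0.1]
width: 0.6
```

```bash
python3 -c "
from h import *
o=ctrl.get_obs();print(o['t'],toB(o['ee_pos']),o['ft_force'])
shot('side','s5');crop('s5','s5c',200,150,320,240,6)
shot('scene','c5');crop('c5','c5c',180,150,320,255,5)
"
```

```text
8.0667 [-97.63187231  24.73401521  37.62925575] [-0.34958305 -0.78287868  0.13481925]
```

View pics/s5c.png

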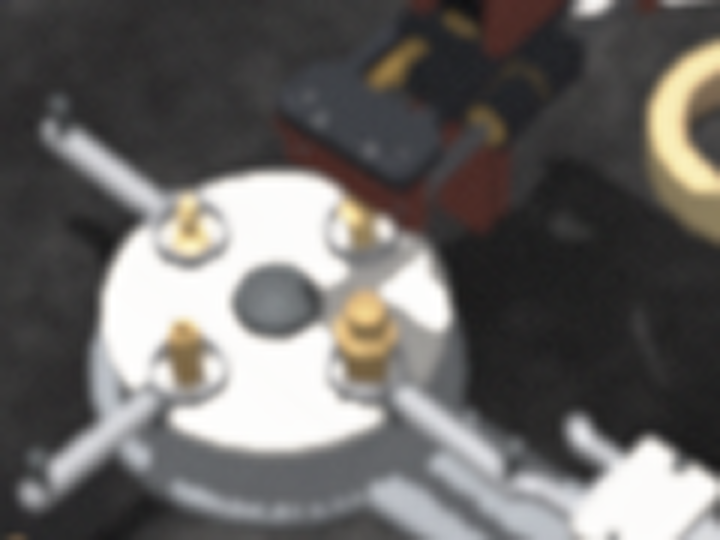

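View pics/c5c.png

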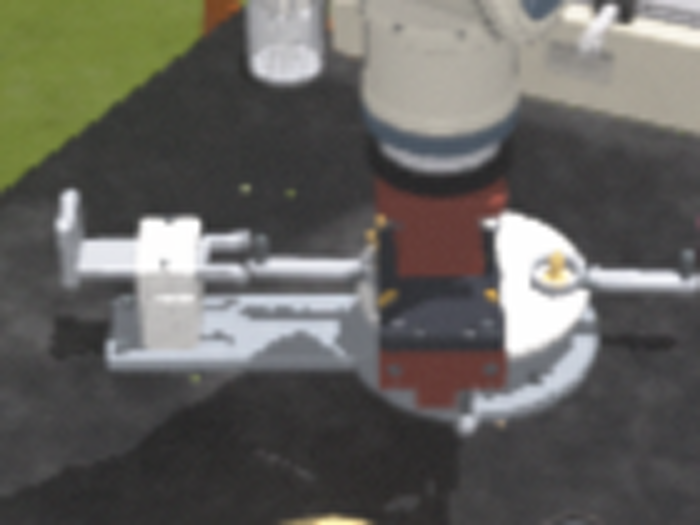

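```bash
python3 -c "
from h import *
D=lambda x,y:(200+x/6,150+y/6)
P=lambda q,z:toB(onz('side',*D(*q),z))
h=P((278,298),50);print('hub',h)
for q in((57,103),(514,447),(37,460)):
    d=P(q,74)-h;print(d.round(1),np.degrees(np.arctan2(d[1],d[0])))
a=P((57,103),74);b=P((514,447),74);d=b-a;print(np.degrees(np.arctan2(d[1],d[0])),np.hypot(*d[:2]))
# check with initial image for bias: pins
D=lambda x,y:(160+x/4,110+y/4)
a=P((130,337),74);b=P((562,347),74);d=b-a;print(np.degrees(np.arctan2(d[1],d[0]))+32.55)
print('fork tips etc')
"
```

```text
hub [-2.14428286  1.99138682 50.        ]
[  -5.8 -126.1   24. ] -92.64407038926605
[ 11.4 128.7  24. ] 84.93396689376942
[131.7  -7.1  24. ] -3.075888124409592
86.13058805178446 255.41951597819707
160.44512219586534
fork tips etc
```

Request:
{"api": "carry_out", "payload": {"delta_pos": [[0,0,-0.15],[0,0,-0.3],[0,0,-0.45],[0,0,-0.55],[0,0,-0.65],[0,0,-0.65],[0,0,-0.2],[-0.2,0,0.6],[-0.5,0,1.4]], "rotation": [[0,0,0],[0,0,0],[0,0,0],[0,0,0],[0,0,0],[0,0,0],[0,0,0],[0,0,0],[0,0,0]]}}

```text
t: 8.92
ee_pos: [495.8, 6.4, 37.7]
orientation: [-1.525, -0.445, 0.445]
ft_force: [-0.4, 0.8, -0.1]
width: 0.2
```

```bash
python3 -c "
from h import *
o=ctrl.get_obs();print(o['t'],toB(o['ee_pos']),o['ft_force'])
print('up/back',dl(W(-150,60,130)))
shot('side','s6');crop('s6','s6c',200,150,320,240,6)
"
```

```text
8.9167 [-102.59089031   39.52258471   37.66008671] [-0.35306009  0.7935936  -0.09285883]
up/back [-4.74 -9.24  2.05]
```

View pics/s6c.png

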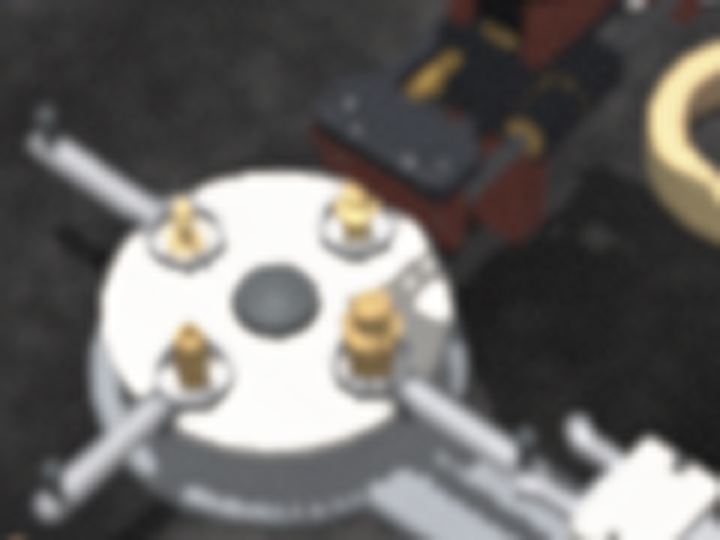

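Request:
{"api": "carry_out", "payload": {"delta_pos": [[0,-3,0],[0,-6,0],[0,-9,-1],[0,-12,-3],[1,-15,-5],[2,-17,-7],[3,-18,-8.5],[4,-18,-9.5],[5,-18,-10],[5,-18,-10],[5,-18,-10],[5,-18,-10]], "rotation": [[0,0,0],[0,0,0],[0,0,0],[0,0,0],[0,0,0],[0,0,0],[0,0,0],[0,0,0],[0,0,0],[0,0,0],[0,0,0],[0,0,0]]}}

```text
t: 9.97
ee_pos: [590.6, -50.8, 216.6]
orientation: [-1.523, -0.444, 0.447]
ft_force: [-0.8, -0.2, 0.5]
width: 0.7
```

```bash
python3 -c "
from h import *
o,im=shot('wrist','w7');print(o['t'],toB(o['ee_pos']),np.abs(o['qvel']).max())
cv2.imwrite('pics/w7b.png',cv2.resize(im[:260],None,fx=1.56,fy=1.56))
D=lambda x,y:(200+x/6,150+y/6)
P=lambda q,z:toB(onz('side',*D(*q),z))
a=P((44,116),74);b=P((528,434),74);d=b-a;print(np.degrees(np.arctan2(d[1],d[0])))
"
```

```text
9.9667 [-53.4046592 -59.767728  216.6315366] 0.005515169953983992
89.93913568826798
```

View pics/w7b.png

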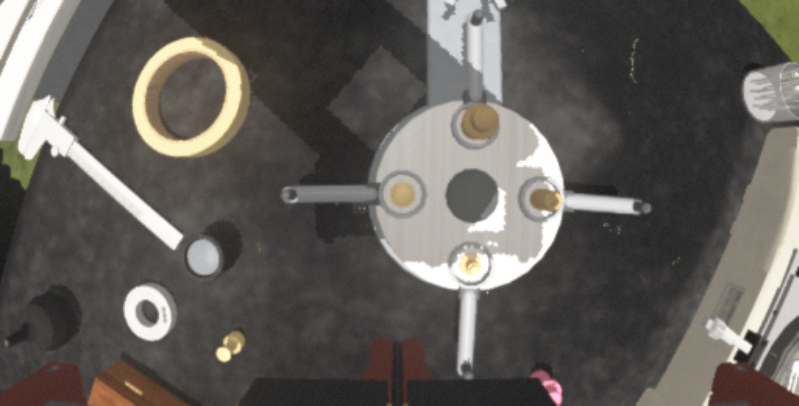

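```bash
python3 -c "
from h import *
o=ctrl.get_obs();s=512/799
P=lambda q,z:toB(onz('wrist',q[0]*s,q[1]*s,z,o))
h=P((471,195),49);print('hub',h)
for q in((289,195),(476,17),(465,371),(647,208)):
    d=P(q,74)-h;print(d.round(1),np.degrees(np.arctan2(d[1],d[0])))
for v in(30,60,90):
    print('tongue mid',(P((428,v),12)+P((502,v),12))/2)
"
```

```text
hub [-1.34275826 -1.14619082 49.        ]
[-124.6    1.3   25. ] 179.38723441325897
[  0.  124.1  25. ] 89.99813991447857
[  -3.8 -123.6   25. ] -91.74750836112409
[128.4  -2.   25. ] -0.8997255181795794
tongue mid [  0.41296299 134.53551095  12.        ]
tongue mid [-2.28062841e-02  1.08272344e+02  1.20000000e+01]
tongue mid [-0.28908814 82.92440382 12.        ]
```

Request:
{"api": "carry_out", "payload": {"delta_pos": [[0.5,0,3.4],[1,0,6.8],[1.5,0,10.2],[2,0,13.6],[2.5,0,17],[3,0,20.4],[3.5,0,23.8],[4,0,27.2],[4.5,0,30.6],[5,0,33],[5.3,0,34.5],[5.3,0,34.5]], "rotation": [[0,0,0],[0,0,0],[0,0,0],[0,0,0],[0,0,0],[0,0,0],[0,0,0],[0,0,0],[0,0,0],[0,0,0],[0,0,0],[0,0,0]]}}

```text
t: 11.02
ee_pos: [449.2, 270.0, 217.4]
orientation: [-1.524, -0.447, 0.448]
ft_force: [-0.8, -0.8, 0.5]
width: 0.7
```

Request:
{"api": "carry_out", "payload": {"delta_pos": [[0,0,0],[0,0,0],[0,2.5,0],[0,5,0],[0,7.5,0],[0,10,0],[0,12.5,0],[0,14.3,0],[0,14.3,0],[0,14.3,0]], "rotation": [[0,0,0],[0,0,0],[0,0,0],[0,0,0],[0,0,0],[0,0,0],[0,0,0],[0,0,0],[0,0,0],[0,0,0]]}}

```text
t: 11.85
ee_pos: [450.9, 266.6, 74.1]
orientation: [-1.525, -0.442, 0.446]
ft_force: [-0.8, 0.4, -0.6]
width: 0.5
```

```bash
python3 -c "
from h import *
o=ctrl.get_obs();print(o['t'],toB(o['ee_pos']),o['ft_force'],rotfix())
print(dl(W(0,254,74)),dl(W(0,228,74)))
shot('scene','c8');crop('c8','c8c',160,150,300,255,5)
shot('side','s8');crop('s8','s8c',220,170,360,275,5)
"
```

```text
11.85 [ -0.40016564 282.96205818  74.09661071] [-0.80615733  0.42358552 -0.63026768] [-0.    -0.002 -0.002]
[ 0.04  0.01 -2.9 ] [ 0.05  0.01 -5.5 ]
```

View pics/c8c.png

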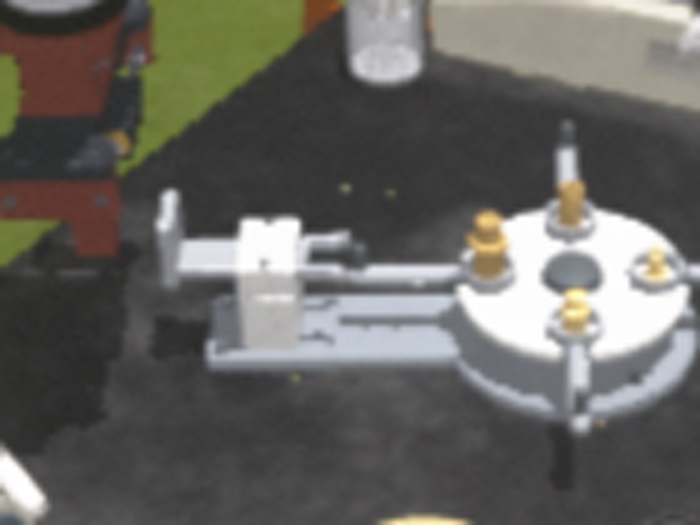

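View pics/s8c.png

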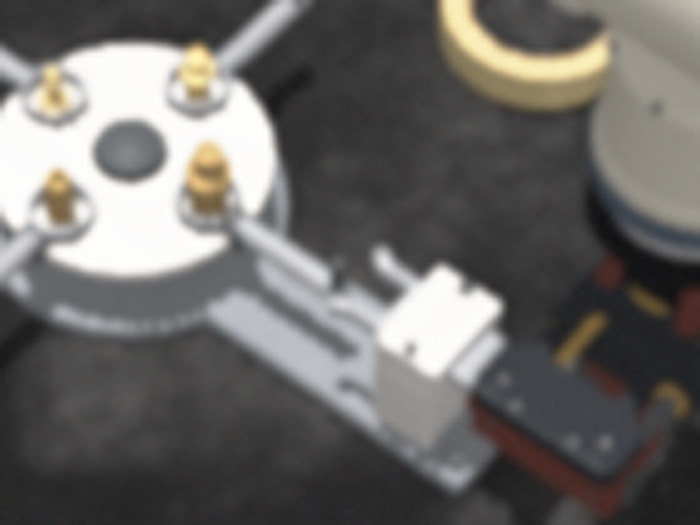

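Request:
{"api": "carry_out", "payload": {"delta_pos": [[0,0,-1.2],[0,0,-2.4],[0,0,-2.8],[0,0,-3.2],[0,0,-3.6],[0,0,-4.0],[0,0,-4.3],[0,0,-4.6],[0,0,-4.9],[0,0,-5.1],[0,0,-5.3],[0,0,-5.3]], "rotation": [[0,0,0],[0,0,0],[0,0,0],[0,0,0],[0,0,0],[0,0,0],[0,0,0],[0,0,0],[0,0,0],[0,0,0],[0,0,0],[0,0,0]]}}

```text
t: 12.95
ee_pos: [479.7, 222.8, 74.6]
orientation: [-1.525, -0.445, 0.445]
ft_force: [-1.0, 0.1, -0.2]
width: 0.5
```

```bash
python3 -c "
from h import *
o=ctrl.get_obs();print(o['t'],toB(o['ee_pos']),o['ft_force'],'force along +y',o['ft_force'][:2]@by)
"
```

```text
12.95 [  0.35024874 230.56849217  74.56705732] [-1.03121026  0.14959254 -0.18289561] force along +y 0.6809225000257378
```

Continue in small steps until the hard stop shows in the force.

Request:
{"api": "carry_out", "payload": {"delta_pos": [[0,0,-0.1],[0,0,-0.2],[0,0,-0.3],[0,0,-0.3]], "rotation": [[0,0,0],[0,0,0],[0,0,0],[0,0,0]]}}

```text
t: 13.28
ee_pos: [480.6, 221.3, 74.6]
orientation: [-1.523, -0.444, 0.445]
ft_force: [-3.6, 6.9, 0.4]
width: 0.4
```

```bash
python3 -c "
from h import *
o=ctrl.get_obs();print(o['t'],toB(o['ee_pos']),'force along +y',o['ft_force'][:2]@by)
shot('scene','c9');crop('c9','c9c',160,150,300,255,5)
"
```

```text
13.2833 [2.28706694e-01 2.28778804e+02 7.45521254e+01] force along +y 7.749785827498072
```

View pics/c9c.png

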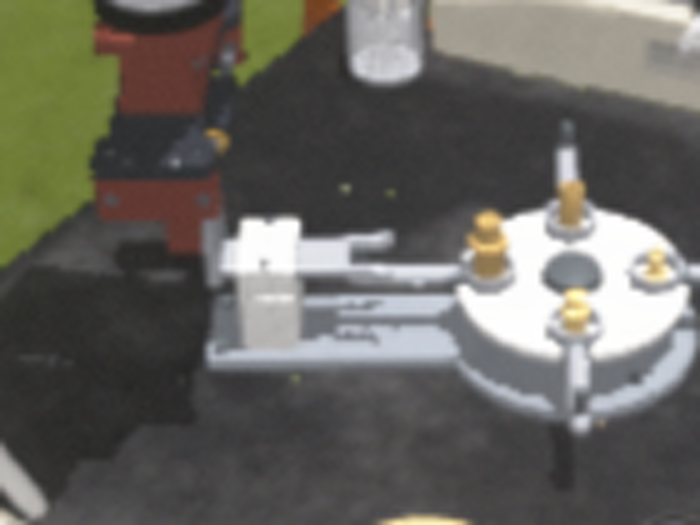

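Request:
{"api": "carry_out", "payload": {"delta_pos": [[0,0,-0.1],[0,0,-0.2],[0,0,-0.2]], "rotation": [[0,0,0],[0,0,0],[0,0,0]]}}

```text
t: 13.58
ee_pos: [480.7, 221.1, 74.6]
orientation: [-1.521, -0.442, 0.445]
ft_force: [-9.7, 17.4, 2.3]
width: 0.8
```

```bash
python3 -c "
from h import *
o=ctrl.get_obs();print(o['t'],toB(o['ee_pos']),'force along +y',o['ft_force'][:2]@by)
"
```

```text
13.5833 [2.26636303e-01 2.28631796e+02 7.46355208e+01] force along +y 19.902885992794495
```

Hard stop: the force went from 8 to 20 N with no movement. Now back off and check.

Request:
{"api": "carry_out", "payload": {"delta_pos": [[0,0,0.5],[0,0,1.5],[0,0,3],[0,0,5],[0,-2,7],[0,-5,8],[0,-9,8],[0,-12,8],[0,-14,8],[0,-14,8],[0,-14,8]], "rotation": [[0,0,0],[0,0,0],[0,0,0],[0,0,0],[0,0,0],[0,0,0],[0,0,0],[0,0,0],[0,0,0],[0,0,0],[0,0,0]]}}

```text
t: 14.5
ee_pos: [439.6, 286.7, 215.5]
orientation: [-1.524, -0.447, 0.443]
ft_force: [-0.1, -0.3, -0.4]
width: 0.7
```

```bash
python3 -c "
from h import *
o=ctrl.get_obs();print(o['t'],toB(o['ee_pos']),o['ft_force'],np.abs(o['qvel']).max())
shot('scene','c10');crop('c10','c10c',160,150,380,315,3.6)
shot('side','s10');crop('s10','s10c',160,110,360,260,4)
"
```

```text
14.5 [  0.88998864 306.01890656 215.49530507] [-0.07965547 -0.32771591 -0.35327594] 0.038814572234559
```

View pics/c10c.png

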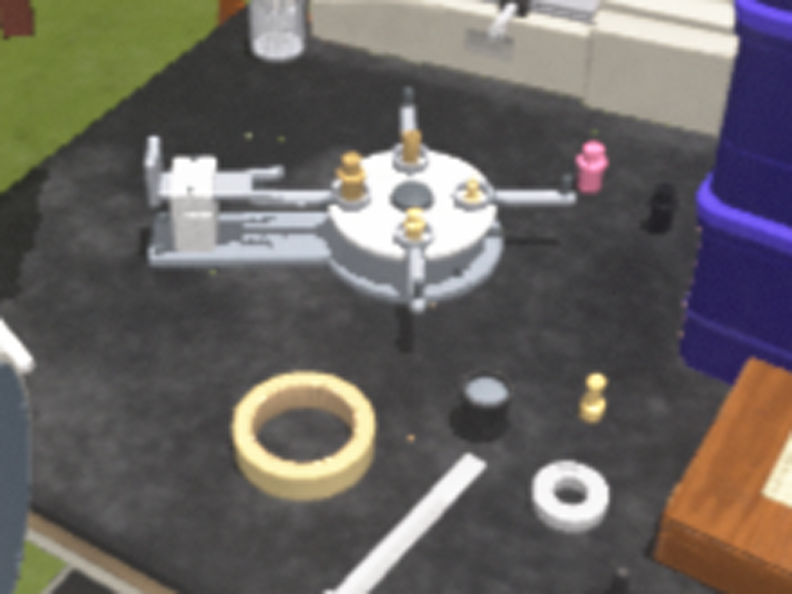

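View pics/s10c.png

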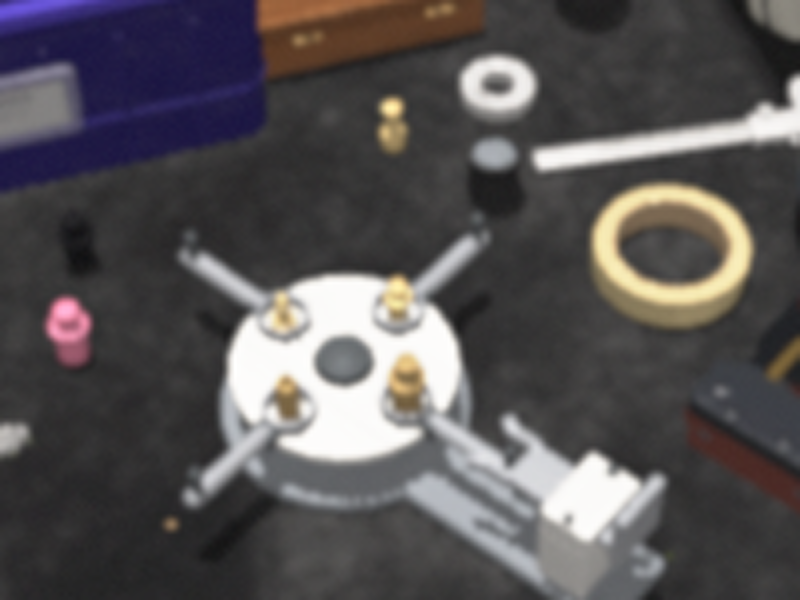

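```bash
python3 -c "
from h import *
D=lambda x,y:(160+x/4,110+y/4)
P=lambda q,z:toB(onz('side',*D(*q),z))
d=P((481,229),74)-P((192,489),74);print('angle arms x',np.degrees(np.arctan2(d[1],d[0])))
print(ctrl.close_job())"
```

```text
angle arms x 179.05028992563453
the job is handed in; nothing more can be done
None
```

The job is done and handed in at about 14.6 s on the robot's clock; handing in reported no verdict.

- **Turning the wheel:** I made one continuous sweep with the closed finger on the arm 90° ahead, turning the wheel about 142°. The arm carrying the tallest brass plug then pointed at the bolt. The wrist and side views put it within about 1° of the index direction, and one of the four pins read 1.7° off.
- **Pushing the bolt:** I pushed the plate until it hit its hard stop. The force rose from 8 to 20 N with almost no further movement. The finger position then put the plate's face about 219 mm from the axis, against 218 mm expected for fully home.
- **Final check:** After backing clear, the last pictures show the bolt in, with its fork round the arm's pin, and all four plugs upright in their seats. The ring gauge, loupe, spare plug and look-alikes are where they were. The last side view put the wheel about 1° from the index direction, and the wrist force was near zero.
- **Disagreement:** Hub position estimates from the different cameras differed by up to about 7 mm. I used the wrist-camera fix, which agreed with triangulating the two fixed cameras.

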